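# Feed the sample carriers home and close the keeper

## Robot

A 6-joint arm with a two-finger parallel gripper is mounted at the origin on the work surface. World frame = base frame: x ahead of the robot, y to its left, z up, the work surface at z = 0. Lengths are in m, angles in rad, forces in N, time in s.
With the tool pointing down it reaches from about 0.35 to 0.775 m from the base axis. Payload 7.3 kg.
Tool frame: the origin (TCP) lies at the very end of the fingers, on their centre line; the grasp point (between the pads) lies 19 mm behind it; z points along the fingers, y is the direction in which the jaws open and shut (so a half turn about z gives the same grasp; the last joint's range is limited). The gripper opens to 92 mm and grips with 3 to 60 N. Pads are 19 mm wide; open, the fingers measure 130 mm over their backs; the gripper's body (75 mm by 190 mm) begins 47 mm behind the grasp point.
Start: joints at [-1.353, 0.342, 1.524, -0, 1.275, -0.146], TCP at [0.187, -0.491, 0.227] pointing down, gripper open.
Joint ranges: [-2.53, 2.53], [-0.77, 2.02], [0.04, 2.7], [-1, 4.14], [0.28, 2.66], [-3.11, 3.11]. Speed limits (rad/s): [2.57, 2.57, 3.14, 3.14, 3.14, 3.14].

## Interface

Orientations are given as [roll, pitch, yaw] about the fixed x, y, z axes, in that order (R = Rz(yaw) Ry(pitch) Rx(roll)).
In Python, from cell import robot gives the robot as it stands. The module is installed in compiled form; this text tells all that it offers.
- The arm moves only by the tool carry_out, never from a script. Its argument "series" is a list of rows, each an object with "jaw": the opening in per cent of the stroke, from 0 (shut) to 100 (fully open); "travel": the shift along the tool's x, y, z in units of 60 mm (1.0 is 60 mm), a list of three; "twist": the turn about the tool's z in units of 6 degrees (1.0 is 6 degrees). A call has 1 to 8 rows; each row shifts and turns the commanded pose from where the row before left it, along the tool's axes as they then stand; what a row does not reach is not made up. A row lasts 1/8 s, in which the tool goes at most 62.5 mm and 10.7 degrees, less where a joint would pass 70% of its speed; a pose out of reach is approached as far as the arm can. A call is refused whole if a number of a shift passes 1 or a number of a turn 1, either way. A call with a gripper value outside its range is refused whole. The fingers move at their own pace and stop on an object; "squeeze" is the grip in N (left out, the last holds). Time passes only in rows, so rows that do not move let the fingers close. It gives the time, the measured TCP pose, the force and the opening at its end, in the units of the state.
- robot.observe(): the state, without advancing time (a new reading comes with each control period).
- robot.read_camera(name): name is "side" or "top" or "wrist"; returns the picture (480x640x3 uint8, blue, green, red); there is no depth.
- robot.calibration(name): a dict with "intrinsics" (3x3 intrinsics, pixels), "k1" (the pictures are not rectified: a ray, as slopes to the right and down, at radius r is drawn at 1 + k1 r^2 times it, then the intrinsics apply), "cam_to_world" (4x4, takes a point from camera to world coordinates); the wrist camera has in their place "tool_from_camera" (4x4, takes a point from camera to tool coordinates, whose origin is the TCP and whose axes are the flange's). Camera axes: x right, y up, looking along -z (the intrinsics and any distortion apply to the point x, -y, -z); pixel columns grow to the right and rows downward; lengths in m; the calibration is good to about 2 mm. A picture is of the moment at which its call begins: read the wrist's pose just before it. calibration takes no time and is no camera call.
- robot.hand_in(): hands the job in, once; it reports no verdict.
Trained networks look in the newest picture that a camera, given by its name, has taken for a name from the list of things; names that differ only in an ending like _2 or _b are one class to them, and where a whole thing is asked for, a point or a joint stands for the part that bears it (a point fixed in the world has none). Each returns a list of dicts, best first, with "score" (0 to 1); they miss things now and then, are a little off and sometimes report something else, mostly with a low value. They report only what shows in the picture. A call takes as long as a camera call. They do not tell look-alikes from the thing itself.
- robot.regions_of(camera, query): "pixels" (480x640 bool, what is visible of it) and "xy" ([column, row] in pixels, amid what is visible of it).
The state is a dict: "time": time; "qpos": joint angles; "qvel": joint speeds; "joint_efforts": joint torques, N m; "tool_pos": TCP position; "tool_rot": TCP orientation; "contact_force": force on the tool from outside, world axes, zero at the start; "torque": the same for the moment, N m; "opening": finger opening in m.
Only numpy, scipy, OpenCV 4.12 (cv2) and the standard library are available. Lean on these libraries where they do the work, as an engineer would, in place of code of your own. Each camera call takes 0.05 s, during which the arm holds its last target. There are 200 camera calls.

## Task

On the loading rail, push the row of four sample carriers from behind with the fingertips, all together as one touching train, until the first one is fully home against the end stop. Then swing the keeper bar with a fingertip until it lies fully across the rail behind the last carrier. Do not lift or tip any carrier, and leave everything else on the bench where it is.

Things in the scene. Friction and masses are not known exactly. Their poses are not given: they have to be found in the camera images.
- rail: Aluminium rail fixed to the table, a straight open-topped channel. Origin on the table under its centre line; x runs along it to the end stop, y across, z up. Floor 6 mm above the table, from x = -160 mm (open rear end) to the stop. 43 mm wide inside, 51 mm outside; side wall tops 16 mm above the table. The keeper's bracket (26 x 20 mm, 24 mm tall) is on the -y side at x = -10 mm.
- rail_stop (a point): Middle of the end stop's face at the height of the channel's floor: rail x = +160 mm, y = 0. The stop is a steel block 55 mm wide, 15 mm thick, its top 46 mm above the table.
- carrier1: Sample carrier, first in the row, nearest the end stop: grey block 40 x 40 mm, 36 mm tall, in the channel (top 42 mm above the table), a capped tube fixed upright in it (22 mm tube, cap 26 mm across, top 64 mm above the table). 0.08 to 0.15 kg. Origin: centre of its underside; axes as the rail's. The row starts touching, 50 to 130 mm short of home; home is origin at rail x = 140 mm.
- carrier2: Sample carrier, second: grey block 40 x 40 mm, 36 mm tall, in the channel (top 42 mm above the table), a capped tube fixed upright in it (28 mm tube, cap 32 mm across, top 60 mm above the table). 0.08 to 0.15 kg. Origin: centre of its underside; axes as the rail's. The row starts touching, 50 to 130 mm short of home; home is origin at rail x = 100 mm.
- carrier3: Sample carrier, third: grey block 40 x 40 mm, 36 mm tall, in the channel (top 42 mm above the table), a capped tube fixed upright in it (20 mm tube, cap 24 mm across, top 65 mm above the table). 0.08 to 0.15 kg. Origin: centre of its underside; axes as the rail's. The row starts touching, 50 to 130 mm short of home; home is origin at rail x = 60 mm.
- carrier4: Sample carrier, last in the row, the one to push on: its rear face (-x of the rail) is free: grey block 40 x 40 mm, 36 mm tall, in the channel (top 42 mm above the table), a capped tube fixed upright in it (26 mm tube, cap 30 mm across, top 62 mm above the table). 0.08 to 0.15 kg. Origin: centre of its underside; axes as the rail's. The row starts touching, 50 to 130 mm short of home; home is origin at rail x = 20 mm.
- keeper (a joint): Keeper: steel bar swinging level on an upright pivot at the rail's -y side. 0 (hard stop) = closed, straight across the channel along rail +y, front face 5 mm behind the home row. Grows counter-clockwise from above: 1.57 = pointing along rail -x, 2.5 = fully open. Starts at 1.8 to 2.3; stays where left; about 1 N swings it. A carrier in its way blocks it.
- keeper_pivot (a point): Pivot axis of the keeper, at mid-height of the bar, 33.5 mm above the table; in the rail's frame at x = -10, y = -43 mm. The pivot boss is 16 mm across, its screw head tops out at 49 mm above the table.
- keeper_tip (a point): Free end of the keeper bar, on its centre line, 76 mm from the pivot, 33.5 mm above the table. The bar is 10 mm thick; its lower edge is 26.5 mm and its upper edge 40.5 mm above the table.
- spare_carrier: Bystander, to be left alone: an empty grey carrier block, 40 x 40 x 36 mm, standing on the table off the rail; not part of the row. Origin on its underside.
- vial: Bystander, to be left alone: small capped glass vial, 24 mm across, 55 mm tall. Origin on its underside.
- pot: Bystander, to be left alone: squat capped jar, 52 mm across, 60 mm tall. Origin on its underside.
- dish: Bystander, to be left alone: round clear dish with lid, 62 mm across, 18 mm tall. Origin on its underside.
- pen: Bystander, to be left alone: marker pen lying down, 145 mm long, 12 mm thick, lying along its x axis from -55 mm to +90 mm (cap). Origin on its underside.
- forceps: Bystander, to be left alone: steel forceps lying flat, 132 mm long, 8 mm high, lying along its x axis from -72 to +60 mm. Origin on its underside.
- bottle: Bystander, to be left alone: small bottle with cap, 44 mm across, 85 mm tall. Origin on its underside.
Things that resemble listed ones, but are neither listed nor needed, are in the scene too. Leave any yellow look-alike of the carrier4 alone. What is shaped like the carrier3 but red is not meant.

How it is judged:
On the way, in this order (a step that is already met when the one before it is completed fails the run):
1. the whole row is home at the end stop, the keeper still open (x of carrier1 in the frame of rail above 0.136 m and x of carrier2 in the frame of rail above 0.096 m and x of carrier3 in the frame of rail above 0.056 m and x of carrier4 in the frame of rail above 0.016 m and value of joint keeper above 0.6 rad), for 0.2 s.
2. the keeper is closed across the rail (value of joint keeper below 0.1 rad), for 0.2 s.
At the end, for the whole second after the job is handed in: All four carriers sit flat in the channel and at rest, each within 4 mm of its home place in the row against the end stop, and the keeper is within 0.1 rad of fully closed (x of carrier1 in the frame of rail above 0.136 m and x of carrier2 in the frame of rail above 0.096 m and x of carrier3 in the frame of rail above 0.056 m and x of carrier4 in the frame of rail above 0.016 m and y of carrier1 in the frame of rail between -0.005 and 0.005 m and height (world z) of each of carrier1, carrier2, carrier3, carrier4 below 0.009 m and angle between each of carrier1, carrier2, carrier3, carrier4's own z axis and vertical below 0.08 rad and y of carrier2 in the frame of rail between -0.005 and 0.005 m and y of carrier3 in the frame of rail between -0.005 and 0.005 m and y of carrier4 in the frame of rail between -0.005 and 0.005 m and linear speed of each of carrier1, carrier2, carrier3, carrier4 below 0.02 m/s and velocity of joint keeper between -0.1 and 0.1 rad/s and value of joint keeper below 0.1 rad); the robot touches nothing.
It fails at once if a carrier is lifted off the floor of the rail (by more than 10 mm) or tipped (height (world z) of any of carrier1, carrier2, carrier3, carrier4 above 0.016 m or angle between any of carrier1, carrier2, carrier3, carrier4's own z axis and vertical above 0.3 rad).
It fails at once if the row comes apart: a gap of more than 15 mm opens between neighbours (horizontal distance between carrier1 and carrier2 above 0.055 m or horizontal distance between carrier2 and carrier3 above 0.055 m or horizontal distance between carrier3 and carrier4 above 0.055 m).
It fails at once if a bystander is moved by more than 20 mm (distance of any of spare_carrier, vial, pot, dish, pen, forceps, bottle from where it was at the start of the episode above 0.02 m).
It also fails if it takes over 53 s, if anything falls off the work surface, if the arm or the gripper's body presses on something with over 40 N, if the wrist force passes 120 N, or if a joint passes its speed limit or range.

## Working session

There is one attempt and no reset: what is moved stays moved. The work goes in short steps, Python scripts to look and compute and a tool call to move; the robot and the scene stay as the last step left them, time stands still between calls to the robot, and variables do not carry over. Pictures are saved under pics/ and viewed, about 8 in all and at most 12, crops included, and the job is handed in when it is done.

Besides the shell and the picture viewer there is one more tool, called after "Call:" as name([rows], argument=value, ...), one row to a line, values as JSON. carry_out: Moves the arm, as the interface text tells. Its arguments: {"type":"object","properties":{"series":{"type":"array"},"squeeze":{"type":"number"}},"required":["series"]}

```bash
mkdir -p pics; ls; python3 - <<'E'
from cell import robot
import cv2,numpy as np
print(robot.observe())
for n in ("top","side"):
    im=robot.read_camera(n); cv2.imwrite(f"pics/{n}0.png",im)
    c=robot.calibration(n); print(n,c)
    for q in ("rail","carrier1","carrier4","keeper"):
        print(q,[(round(d["score"],2),np.round(d["xy"]),int(d["pixels"].sum())) for d in robot.regions_of(n,q)][:6])
E
```

```text
pics
{'time': 0.0, 'qpos': array([-1.35298095e+00,  3.42712739e-01,  1.52501410e+00,  3.57076049e-05,
        1.27540164e+00, -1.45995362e-01]), 'qvel': array([-0.00068213, -0.00164835,  0.00115789,  0.00013586,  0.000507  ,
       -0.00019405]), 'joint_efforts': array([-3.32038595e-03, -4.31248498e+01, -2.44220906e+01,  7.13252812e-02,
        5.60352893e-02, -1.56953715e-04]), 'tool_pos': array([ 0.18675977, -0.49022453,  0.22605117]), 'tool_rot': array([-3.14007813e+00, -2.57209341e-04,  3.63800127e-01]), 'contact_force': array([-0.39071601, -0.02832621,  0.18185148]), 'torque': array([0.06172159, 0.00882251, 0.01051467]), 'opening': 0.09162078566653326}
top {'intrinsics': array([[516.18472693,   0.        , 317.79461776],
       [  0.        , 516.18472693, 250.03839154],
       [  0.        ,   0.        ,   1.        ]]), 'k1': -0.10209833879377955, 'cam_to_world': array([[ 0.08229987,  0.97506517, -0.20609376,  0.27761409],
       [-0.99659388,  0.08160514, -0.01188399,  0.02929118],
       [ 0.00523065,  0.20636983,  0.97846008,  1.08380016],
       [ 0.        ,  0.        ,
[... 783 characters left out ...]
73],
       [-0.44509118, -0.65659055,  0.60891929,  0.60382385],
       [ 0.01224363,  0.67546243,  0.73729275,  0.78419452],
       [ 0.        ,  0.        ,  0.        ,  1.        ]])}
rail [(0.69, array([308., 290.]), 3279)]
carrier1 [(0.95, array([323., 242.]), 534), (0.93, array([328., 225.]), 485), (0.88, array([465., 224.]), 879), (0.87, array([317., 265.]), 939), (0.84, array([381., 150.]), 684), (0.63, array([335., 208.]), 463)]
carrier4 [(0.95, array([323., 242.]), 534), (0.93, array([328., 225.]), 485), (0.88, array([465., 224.]), 879), (0.87, array([317., 265.]), 939), (0.84, array([381., 150.]), 684), (0.63, array([335., 208.]), 463)]
keeper [(0.63, array([302., 215.]), 289)]
```

```bash
python3 - <<'E'
import cv2
a=cv2.imread("pics/top0.png")[140:400,240:540]
cv2.imwrite("pics/t1.png",cv2.resize(a,None,fx=2.6,fy=2.3 if 0 else 2.6,interpolation=cv2.INTER_CUBIC)[:600])
a=cv2.imread("pics/side0.png")[110:350,200:520]
cv2.imwrite("pics/s1.png",cv2.resize(a,None,fx=2.5,fy=2.5,interpolation=cv2.INTER_CUBIC))
E
```

```text
(no output)
```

View pics/t1.png

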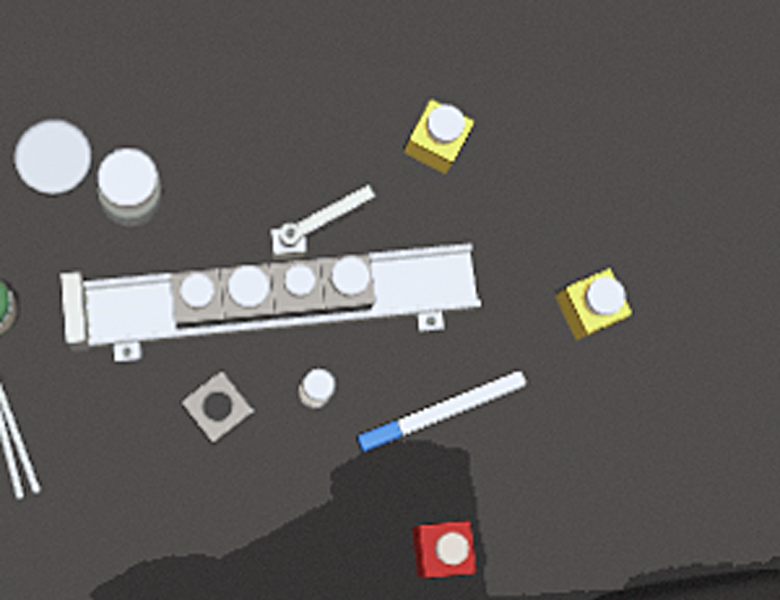

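View pics/s1.png

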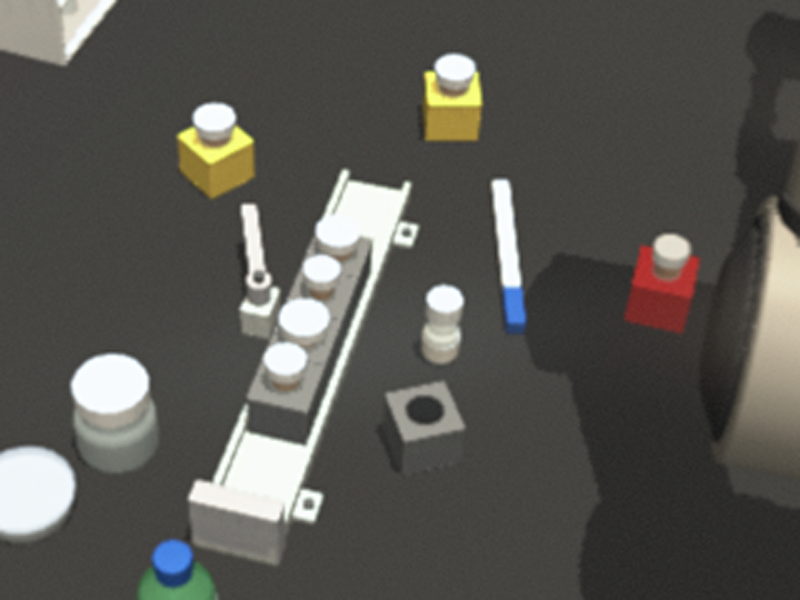

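The row of four grey carriers is on the rail: caps at crop (197,290), (248,286), (300,280), (350,275). The end stop is at the left, at (73,307). The keeper pivot is at (290,233) with its tip at (372,191), so it is open at about 2 rad.

Possible confusions, all off the rail, so the choice is clear:
- Yellow look-alikes at (440,135) and (600,300).
- Red look-alike at (445,548).
- Spare carrier at (217,405).

Next I fit the rail pose.

```bash
cat > h.py <<'E'
import numpy as np,cv2
from scipy.optimize import least_squares
from cell import robot
def project(n,P,T=None):
    c=robot.calibration(n); K=c["intrinsics"]; T=c["cam_to_world"] if T is None else T
    q=(np.atleast_2d(P)-T[:3,3])@T[:3,:3]
    u=np.c_[q[:,0],-q[:,1]]/-q[:,2:]
    u=u*(1+c["k1"]*(u**2).sum(1,keepdims=True))
    return u*[K[0,0],K[1,1]]+[K[0,2],K[1,2]]
def rail2w(p,P):
    P=np.atleast_2d(P).astype(float); c,s=np.cos(p[2]),np.sin(p[2])
    return np.c_[p[0]+c*P[:,0]-s*P[:,1],p[1]+s*P[:,0]+c*P[:,1],P[:,2]]
E
cat > fit.py <<'E'
from h import *
S=2.6
obs={"top":(np.array([[197,290],[248,286],[300,280],[350,275],[73.5,307],[290,233],[372,191],[470.5,246],[480,304]])/2.6+[240,140]),
"side":(np.array([[286,358],[304,318],[322,270],[339,233],[240,502],[259,276],[250,207],[346,173],[407,184]])/2.5+[200,110])}
def pts(p):
    r=p[3]; th=p[4]
    L=[[r-40*i,0,z] for i,z in enumerate((64,60,65,62))]
    L+=[[167.5,0,46],[-10,-43,49],[-10-76*np.sin(th),-43+76*np.cos(th),40.5],[-160,-23.5,16],[-160,23.5,16]]
    return rail2w([p[0],p[1],p[2]],np.array(L)/1000)
f=lambda p:np.concatenate([(project(n,pts(p))-obs[n]).ravel() for n in NS])
for NS in (["top"],["side"],["top","side"]):
    s=least_squares(f,[.45,0,1.6,60,2.],x_scale=[.01,.01,.05,10,.1],loss="soft_l1")
    print(NS,np.round(s.x,4),s.cost); print(np.round(f(s.x).reshape(-1,2),1).tolist())
E
python3 fit.py
```

```text
['top'] [ 5.01400e-01 -2.25000e-02  1.75450e+00  6.90356e+01  1.96470e+00] 0.4941093895326092
[[0.1, 0.1], [0.1, 0.1], [-0.2, -0.0], [0.0, 0.3], [-0.3, 0.0], [0.2, -0.5], [-0.1, 0.1], [0.3, 0.4], [-0.2, -0.5]]
['side'] [ 5.00900e-01 -1.84000e-02  1.75930e+00  6.83705e+01  1.95610e+00] 1.1518451677411368
[[0.4, 0.8], [0.4, 0.2], [0.1, -0.1], [-0.2, -0.5], [-0.6, 0.6], [-0.1, -0.3], [-0.0, -0.4], [-0.2, -0.5], [0.1, 0.0]]
['top', 'side'] [ 5.01400e-01 -2.07000e-02  1.75730e+00  6.87463e+01  1.96040e+00] 7.708837670240709
[[-0.7, 0.1], [-0.7, 0.1], [-0.9, -0.1], [-0.8, 0.1], [-1.1, 0.2], [-0.7, -0.6], [-1.0, 0.0], [-0.6, 0.1], [-1.1, -0.8], [0.6, -0.2], [0.7, -0.7], [0.4, -0.9], [0.1, -1.3], [-0.4, -0.7], [0.3, -1.3], [0.2, -1.3], [0.2, -1.3], [0.5, -0.8]]
```

Call:
carry_out([
  {"jaw": 0,"travel": [0,0,0],"twist": -1},
  {"jaw": 0,"travel": [0,0,0],"twist": -1},
  {"jaw": 0,"travel": [0,0,0],"twist": -1},
  {"jaw": 0,"travel": [0,0,0],"twist": -1},
  {"jaw": 0,"travel": [0,0,0],"twist": -1},
  {"jaw": 0,"travel": [0,0,0],"twist": -1},
  {"jaw": 0,"travel": [0,0,0],"twist": -1},
  {"jaw": 0,"travel": [0,0,0],"twist": -1},
], squeeze=10)

```text
time: 1.5
tool_pos: [0.1868, -0.4906, 0.2268]
tool_rot: [3.142, 0.0, 1.205]
contact_force: [-0.3, -0.2, 0.0]
opening: 0.0164
```

Call:
carry_out([
  {"jaw": 0,"travel": [0,0,0],"twist": -1},
  {"jaw": 0,"travel": [0,0,0],"twist": -1},
  {"jaw": 0,"travel": [0,0,0],"twist": -1},
  {"jaw": 0,"travel": [0,0,0],"twist": -1},
  {"jaw": 0,"travel": [0,0,0],"twist": -1},
  {"jaw": 0,"travel": [0,0,0],"twist": -0.3},
  {"jaw": 0,"travel": [0,0,0],"twist": 0},
])

```text
time: 2.38
tool_pos: [0.1868, -0.4906, 0.2267]
tool_rot: [-3.142, 0.0, 1.755]
contact_force: [0.5, -0.4, 0.4]
opening: 0.0006
```

```bash
cat >> h.py <<'E'
RP=[.5014,-.0207,1.7573]
def where():
    s=robot.observe(); p=s["tool_pos"]; c,q=np.cos(RP[2]),np.sin(RP[2]); d=p-[RP[0],RP[1],0]
    rx,ry=c*d[0]+q*d[1],-q*d[0]+c*d[1]; F=s["contact_force"]
    print("t",round(s["time"],2),"rail mm",np.round([rx*1e3,ry*1e3,p[2]*1e3],1),"rot",np.round(s["tool_rot"],3),"F rail",np.round([c*F[0]+q*F[1],-q*F[0]+c*F[1],F[2]],1),"open",round(s["opening"],4))
    return rx,ry,p[2]
E
python3 - <<'E'
from h import *
r=where()
print((np.array([-.115,0,.10])-r)/.06*[1,-1,-1])
E
```

```text
t 2.38 rail mm [-403.5  396.3  226.7] rot [-3.142  0.     1.755] F rail [-0.5 -0.4  0.4] open 0.0006
[4.80754146 6.60426714 2.11215689]
```

Call:
carry_out([
  {"jaw": 0,"travel": [0.4,0.55,0],"twist": 0},
  {"jaw": 0,"travel": [0.4,0.55,0],"twist": 0},
  {"jaw": 0,"travel": [0.4,0.55,0],"twist": 0},
  {"jaw": 0,"travel": [0.4,0.55,0],"twist": 0},
  {"jaw": 0,"travel": [0.4,0.55,0],"twist": 0},
  {"jaw": 0,"travel": [0.4,0.55,0],"twist": 0},
  {"jaw": 0,"travel": [0.4,0.55,0],"twist": 0},
  {"jaw": 0,"travel": [0.4,0.55,0],"twist": 0},
])

```text
time: 3.38
tool_pos: [0.4117, -0.2522, 0.2269]
tool_rot: [3.141, 0.0, 1.755]
contact_force: [-0.5, 0.2, -0.4]
opening: 0.0003
```

Call:
carry_out([
  {"jaw": 0,"travel": [0.4,0.55,0.5],"twist": 0},
  {"jaw": 0,"travel": [0.4,0.55,0.5],"twist": 0},
  {"jaw": 0,"travel": [0.4,0.55,0.5],"twist": 0},
  {"jaw": 0,"travel": [0.4,0.55,0.5],"twist": 0},
  {"jaw": 0,"travel": [0,0,0.1],"twist": 0},
  {"jaw": 0,"travel": [0,0,0],"twist": 0},
])

```text
time: 4.12
tool_pos: [0.5224, -0.1347, 0.1006]
tool_rot: [-3.141, -0.0, 1.756]
contact_force: [0.6, -0.2, 0.1]
opening: 0.0006
```

```bash
python3 - <<'E'
from h import *
r=where()
a=robot.read_camera("wrist"); cv2.imwrite("pics/w1.png",a)
s=robot.read_camera("side"); cv2.imwrite("pics/s2.png",cv2.resize(s[110:350,200:520],None,fx=2.5,fy=2.5))
E
```

```text
t 4.12 rail mm [-115.9    0.5  100.6] rot [-3.141 -0.     1.756] F rail [-0.3 -0.6  0.1] open 0.0006
```

View pics/w1.png

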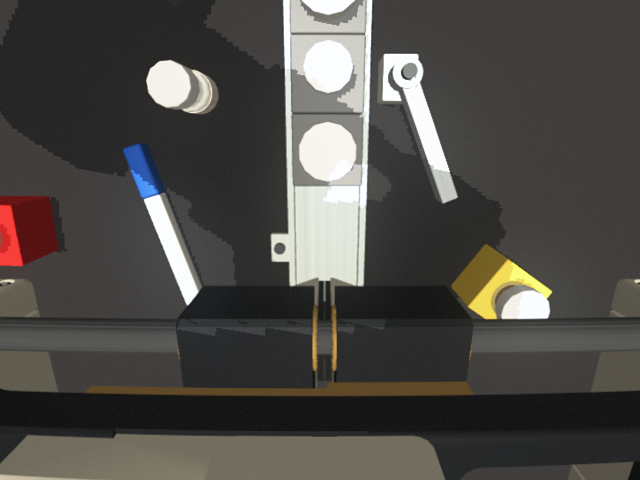

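View pics/s2.png

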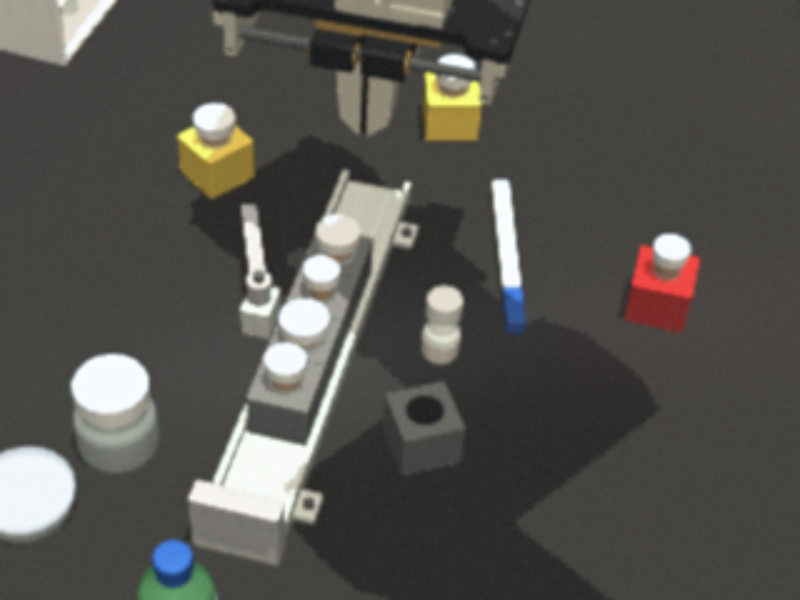

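The wrist view shows the tool centred on the rail (fingers at column 323, channel about 327). Carrier4's rear face is ahead at row 185 and the keeper is open at right, (405,70) to (450,197). I go down and push.

Call:
carry_out([
  {"jaw": 0,"travel": [0,0,0.5],"twist": 0},
  {"jaw": 0,"travel": [0,0,0.5],"twist": 0},
  {"jaw": 0,"travel": [0,0,0.3],"twist": 0},
  {"jaw": 0,"travel": [0.25,0,0],"twist": 0},
  {"jaw": 0,"travel": [0.2,0,0],"twist": 0},
  {"jaw": 0,"travel": [0.05,0,0],"twist": 0},
  {"jaw": 0,"travel": [0,0,0],"twist": 0},
])

```text
time: 5.1
tool_pos: [0.5178, -0.1048, 0.0236]
tool_rot: [3.14, 0.001, 1.757]
contact_force: [0.4, 0.6, -0.1]
opening: 0.0005
```

Call:
carry_out([
  {"jaw": 0,"travel": [0.04,0,0],"twist": 0},
  {"jaw": 0,"travel": [0.04,0,0],"twist": 0},
  {"jaw": 0,"travel": [0.06,0,0],"twist": 0},
  {"jaw": 0,"travel": [0.08,0,0],"twist": 0},
  {"jaw": 0,"travel": [0.08,0,0],"twist": 0},
  {"jaw": 0,"travel": [0.08,0,0],"twist": 0},
])

```text
time: 5.85
tool_pos: [0.5132, -0.0824, 0.0229]
tool_rot: [3.141, 0.0, 1.757]
contact_force: [0.1, -3.6, 2.7]
opening: 0.0005
```

```bash
python3 - <<'E'
from h import *
r=where()
E
```

```text
t 5.85 rail mm [-62.8  -0.2  22.9] rot [3.141 0.    1.757] F rail [-3.5  0.6  2.7] open 0.0005
```

Call:
carry_out([
  {"jaw": 0,"travel": [0.09,0,0],"twist": 0},
  {"jaw": 0,"travel": [0.09,0,0],"twist": 0},
  {"jaw": 0,"travel": [0.09,0,0],"twist": 0},
  {"jaw": 0,"travel": [0.09,0,0],"twist": 0},
  {"jaw": 0,"travel": [0.09,0,0],"twist": 0},
  {"jaw": 0,"travel": [0.09,0,0],"twist": 0},
  {"jaw": 0,"travel": [0.08,0,0],"twist": 0},
  {"jaw": 0,"travel": [0.06,0,0],"twist": 0},
])

```text
time: 6.85
tool_pos: [0.5054, -0.0422, 0.0227]
tool_rot: [-3.141, 0.0, 1.757]
contact_force: [1.2, -2.8, 2.1]
opening: 0.0005
```

Call:
carry_out([
  {"jaw": 0,"travel": [0.04,0,0],"twist": 0},
  {"jaw": 0,"travel": [0.04,0,0],"twist": 0},
  {"jaw": 0,"travel": [0,0,0],"twist": 0},
])

```text
time: 7.22
tool_pos: [0.5045, -0.0374, 0.0226]
tool_rot: [-3.141, -0.0, 1.757]
contact_force: [1.5, -0.3, 1.0]
opening: 0.0006
```

```bash
python3 - <<'E'
from h import *
r=where()
s=robot.read_camera("side"); cv2.imwrite("pics/s3.png",cv2.resize(s[140:340,200:420],None,fx=3,fy=3))
E
```

```text
t 7.22 rail mm [-17.    0.1  22.6] rot [-3.141 -0.     1.757] F rail [-0.6 -1.4  1. ] open 0.0006
```

View pics/s3.png

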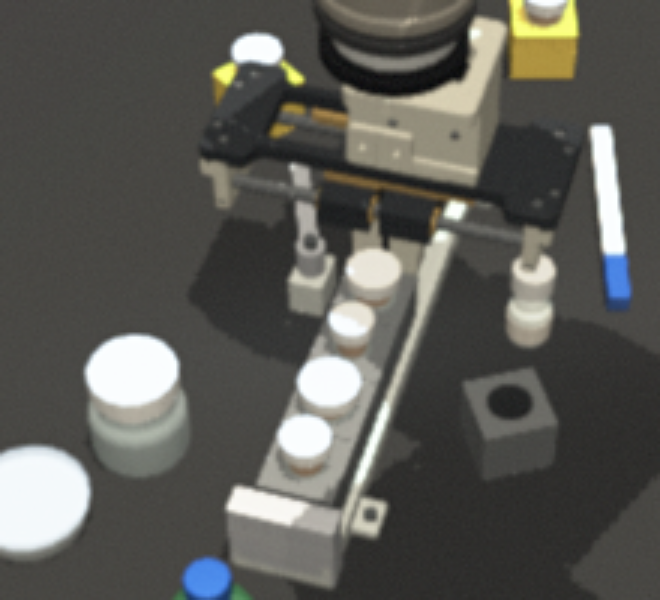

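The row has moved as one train and a few mm remain before the stop. I continue in small steps while watching the force.

Call:
carry_out([
  {"jaw": 0,"travel": [0.04,0,0],"twist": 0},
  {"jaw": 0,"travel": [0.04,0,0],"twist": 0},
  {"jaw": 0,"travel": [0.02,0,0],"twist": 0},
  {"jaw": 0,"travel": [0,0,0],"twist": 0},
])

```text
time: 7.78
tool_pos: [0.5033, -0.0317, 0.0226]
tool_rot: [-3.141, -0.0, 1.757]
contact_force: [0.1, -1.1, -0.5]
opening: 0.0004
```

```bash
python3 -c "
from h import *
where()"
```

```text
t 7.78 rail mm [-11.2   0.2  22.6] rot [-3.141 -0.     1.757] F rail [-1.1  0.1 -0.5] open 0.0004
```

Call:
carry_out([
  {"jaw": 0,"travel": [0.02,0,0],"twist": 0},
  {"jaw": 0,"travel": [0.02,0,0],"twist": 0},
  {"jaw": 0,"travel": [0,0,0],"twist": 0},
])

```text
time: 8.15
tool_pos: [0.5039, -0.0315, 0.023]
tool_rot: [3.14, 0.003, 1.757]
contact_force: [0.4, -12.4, -1.6]
opening: 0.0003
```

```bash
python3 -c "
from h import *
where()"
```

```text
t 8.15 rail mm [-11.1  -0.4  23. ] rot [3.140e+00 3.000e-03 1.757e+00] F rail [-12.3   1.9  -1.6] open 0.0003
```

Call:
carry_out([
  {"jaw": 0,"travel": [0.02,0,0],"twist": 0},
  {"jaw": 0,"travel": [0,0,0],"twist": 0},
  {"jaw": 0,"travel": [0,0,0],"twist": 0},
  {"jaw": 0,"travel": [-0.1,0,0],"twist": 0},
  {"jaw": 0,"travel": [-0.5,0,0],"twist": 0},
  {"jaw": 0,"travel": [0,0,-0.9],"twist": 0},
  {"jaw": 0,"travel": [0,0,-0.9],"twist": 0},
  {"jaw": 0,"travel": [0,0,0],"twist": 0},
])

```text
time: 9.15
tool_pos: [0.5119, -0.0639, 0.1346]
tool_rot: [3.134, 0.003, 1.757]
contact_force: [0.2, -0.3, -0.3]
opening: 0.0005
```

```bash
cat >plan.py <<'E'
from h import *
def centre(th,r,g=0):
    cx=-9.5 if th>np.pi/2 else 9.5
    C=np.array([-10-r*np.sin(th),-43+r*np.cos(th)])-(5+g)*np.array([np.cos(th),np.sin(th)])
    return C-[cx,19]-np.array([1.6,0])
E
python3 - <<'E'
from plan import *
where()
w=robot.read_camera("wrist"); cv2.imwrite("pics/w2.png",w)
prev=None
for th,r,g in ((1.96,58,15),(1.96,58,0),(1.75,60,0),(1.58,60,0),(1.56,41,0),(1.3,43,0),(1,46,0),(.7,50,0),(.4,54,0),(.2,57,0),(0,60,0)):
    c=centre(th,r,g); print(th,np.round(c,1),None if prev is None else np.round((c-prev)/60*[1,-1],3)); prev=c
E
```

```text
t 9.15 rail mm [-44.4  -2.3 134.6] rot [3.134e+00 3.000e-03 1.757e+00] F rail [-0.3 -0.1 -0.3] open 0.0005
1.96 [ -48.2 -102.5] None
1.96 [-53.9 -88.6] [-0.095 -0.231]
1.75 [-60.2 -77.6] [-0.106 -0.184]
1.58 [-62.1 -67.6] [-0.03  -0.168]
1.56 [-62.2 -66.6] [-0.002 -0.017]
1.3 [-63.9 -55.3] [-0.029 -0.187]
1 [-62.5 -41.4] [ 0.023 -0.233]
0.7 [-57.1 -27. ] [ 0.09 -0.24]
0.4 [-46.7 -14.2] [ 0.173 -0.213]
0.2 [-37.3  -7.1] [ 0.157 -0.118]
0 [-26.1  -2. ] [ 0.187 -0.085]
```

View pics/w2.png

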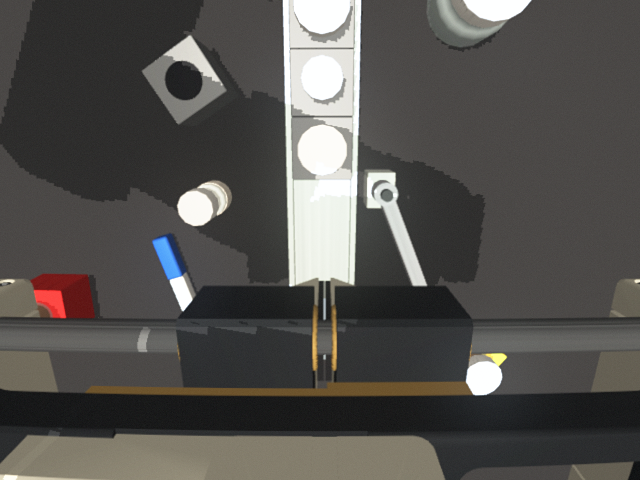

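The rear face of the row (row 180) is level with the front of the keeper bracket. The pivot is 10 mm further back, as expected at home. The keeper is still open. I go beside it.

Call:
carry_out([
  {"jaw": 0,"travel": [0,0.6,0],"twist": 0},
  {"jaw": 0,"travel": [0,0.6,0],"twist": 0},
  {"jaw": 0,"travel": [-0.03,0.55,0],"twist": 0},
  {"jaw": 0,"travel": [0,0,0.6],"twist": 0},
  {"jaw": 0,"travel": [0,0,0.6],"twist": 0},
  {"jaw": 0,"travel": [0,0,0.5],"twist": 0},
  {"jaw": 0,"travel": [0,0,0],"twist": 0},
])

```text
time: 10.07
tool_pos: [0.61, -0.0452, 0.0247]
tool_rot: [-3.134, -0.003, 1.757]
contact_force: [1.3, -0.5, 0.1]
opening: 0.0005
```

```bash
python3 -c "
from h import *
where()"
```

```text
t 10.07 rail mm [ -44.2 -102.2   24.7] rot [-3.134e+00 -3.000e-03  1.757e+00] F rail [-0.8 -1.2  0.1] open 0.0005
```

Call:
carry_out([
  {"jaw": 0,"travel": [-0.05,0,-0.09],"twist": 0},
  {"jaw": 0,"travel": [-0.05,-0.1,0],"twist": 0},
  {"jaw": 0,"travel": [-0.05,-0.13,0],"twist": 0},
  {"jaw": 0,"travel": [-0.05,-0.1,0],"twist": 0},
  {"jaw": 0,"travel": [-0.06,-0.09,0],"twist": 0},
  {"jaw": 0,"travel": [-0.03,-0.09,0],"twist": 0},
  {"jaw": 0,"travel": [0,-0.08,0],"twist": 0},
  {"jaw": 0,"travel": [0,0,0],"twist": 0},
])

```text
time: 11.08
tool_pos: [0.5812, -0.0698, 0.0342]
tool_rot: [-3.141, 0.0, 1.756]
contact_force: [0.8, -0.6, 0.0]
opening: 0.0006
```

```bash
python3 -c "
from h import *
where()
w=robot.read_camera('top'); cv2.imwrite('pics/t2.png',cv2.resize(w[180:340,260:440],None,fx=3.5,fy=3.5))"
```

```text
t 11.07 rail mm [-63.1 -69.3  34.2] rot [-3.141  0.     1.756] F rail [-0.7 -0.6  0. ] open 0.0006
```

View pics/t2.png

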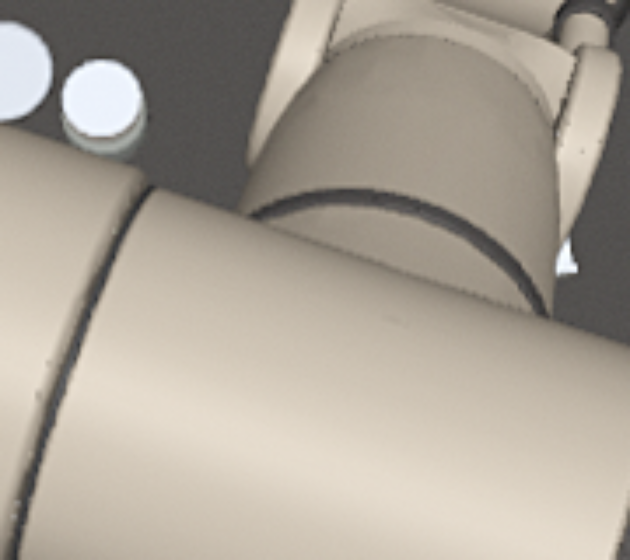

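The top view is blocked by the arm. I continue the arc and check with the wrist camera.

Call:
carry_out([
  {"jaw": 0,"travel": [0,-0.03,0.06],"twist": 0},
  {"jaw": 0,"travel": [-0.01,-0.1,0],"twist": 0},
  {"jaw": 0,"travel": [0,-0.1,0],"twist": 0},
  {"jaw": 0,"travel": [0.01,-0.12,0],"twist": 0},
  {"jaw": 0,"travel": [0.02,-0.11,0],"twist": 0},
  {"jaw": 0,"travel": [0,0,0],"twist": 0},
])

```text
time: 11.88
tool_pos: [0.5533, -0.0736, 0.0305]
tool_rot: [-3.141, -0.0, 1.756]
contact_force: [0.1, -0.0, 0.9]
opening: 0.0003
```

```bash
python3 -c "
from h import *
where()
w=robot.read_camera('wrist'); cv2.imwrite('pics/w3.png',w)"
```

```text
t 11.88 rail mm [-61.6 -41.2  30.5] rot [-3.141 -0.     1.756] F rail [-0.  -0.1  0.9] open 0.0003
```

View pics/w3.png

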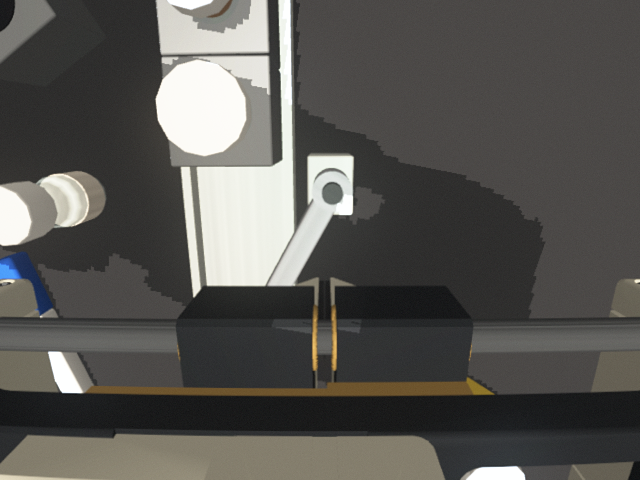

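The keeper has followed to about 1 rad, pivot at (331,192) and bar running to (275,283). I continue the arc.

Call:
carry_out([
  {"jaw": 0,"travel": [0.03,-0.12,0],"twist": 0},
  {"jaw": 0,"travel": [0.05,-0.12,0],"twist": 0},
  {"jaw": 0,"travel": [0.08,-0.11,0],"twist": 0},
  {"jaw": 0,"travel": [0.09,-0.1,0],"twist": 0},
  {"jaw": 0,"travel": [0.08,-0.06,0],"twist": 0},
  {"jaw": 0,"travel": [0.08,-0.06,0],"twist": 0},
  {"jaw": 0,"travel": [0.06,-0.04,0],"twist": 0},
  {"jaw": 0,"travel": [0,0,0],"twist": 0},
])

```text
time: 12.92
tool_pos: [0.5125, -0.0524, 0.0304]
tool_rot: [-3.141, -0.0, 1.757]
contact_force: [0.2, -0.1, -0.2]
opening: 0.0006
```

```bash
python3 -c "
from h import *
where()"
```

```text
t 12.93 rail mm [-33.2  -5.   30.4] rot [-3.141 -0.     1.757] F rail [-0.1 -0.1 -0.2] open 0.0006
```

Remaining to closed: about 7 mm in x. I take small steps until contact force shows.

Call:
carry_out([
  {"jaw": 0,"travel": [0.04,-0.02,0],"twist": 0},
  {"jaw": 0,"travel": [0.04,-0.02,0],"twist": 0},
  {"jaw": 0,"travel": [0.03,0,0],"twist": 0},
  {"jaw": 0,"travel": [0.02,0,0],"twist": 0},
  {"jaw": 0,"travel": [0,0,0],"twist": 0},
])

```text
time: 13.55
tool_pos: [0.5089, -0.0458, 0.0305]
tool_rot: [-3.141, 0.0, 1.757]
contact_force: [-1.3, -3.9, -0.3]
opening: 0.0002
```

```bash
python3 -c "
from h import *
where()"
```

```text
t 13.55 rail mm [-26.   -2.8  30.5] rot [-3.141  0.     1.757] F rail [-3.6  2.  -0.3] open 0.0002
```

Call:
carry_out([
  {"jaw": 0,"travel": [0.02,0,0],"twist": 0},
  {"jaw": 0,"travel": [0.02,0,0],"twist": 0},
  {"jaw": 0,"travel": [0,0,0],"twist": 0},
  {"jaw": 0,"travel": [0,0,0],"twist": 0},
])

```text
time: 14.05
tool_pos: [0.509, -0.0455, 0.0305]
tool_rot: [-3.141, 0.003, 1.757]
contact_force: [-2.0, -13.8, -1.1]
opening: 0.0005
```

```bash
python3 -c "
from h import *
where()"
```

```text
t 14.05 rail mm [-25.8  -2.8  30.5] rot [-3.141e+00  3.000e-03  1.757e+00] F rail [-13.2   4.5  -1.1] open 0.0005
```

Call:
carry_out([
  {"jaw": 0,"travel": [-0.1,0,0],"twist": 0},
  {"jaw": 0,"travel": [-0.5,0,0],"twist": 0},
  {"jaw": 0,"travel": [-0.5,0,0],"twist": 0},
  {"jaw": 0,"travel": [0,0,-0.9],"twist": 0},
  {"jaw": 0,"travel": [0,0,-0.9],"twist": 0},
  {"jaw": 0,"travel": [0,0,-0.9],"twist": 0},
  {"jaw": 0,"travel": [-0.5,0.0,0],"twist": 0},
  {"jaw": 0,"travel": [0,0,0],"twist": 0},
])

```text
time: 15.05
tool_pos: [0.5268, -0.1383, 0.193]
tool_rot: [3.14, 0.0, 1.755]
contact_force: [0.1, -0.0, -1.1]
opening: 0.0007
```

```bash
python3 -c "
from h import *
where()
w=robot.read_camera('wrist'); s=robot.read_camera('side'); cv2.imwrite('pics/f1.png',np.hstack([cv2.resize(w[:300,170:470],(400,400)),cv2.resize(s[160:320,220:380],(400,400))]))"
```

```text
t 15.05 rail mm [-120.3   -3.2  193. ] rot [3.14  0.    1.755] F rail [-0.  -0.1 -1.1] open 0.0007
```

View pics/f1.png

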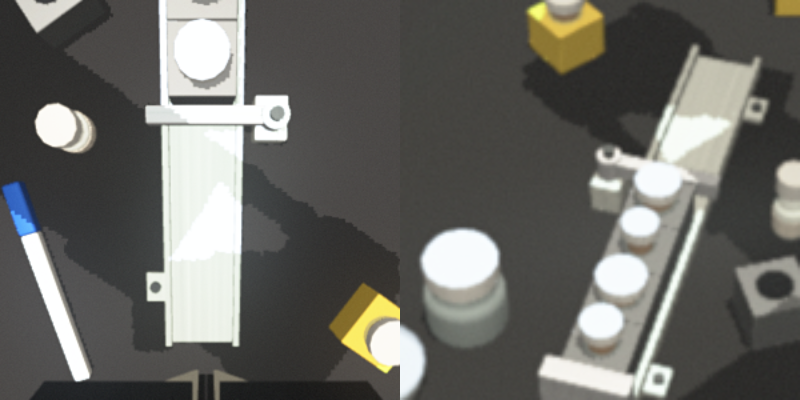

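The keeper lies straight across the rail, with its usual gap of about 5 mm behind carrier4. The row touches the stop. As a cross-check, the fingertip stopped 14.7 mm further forward against the row than against the keeper, and 15 mm is expected.

```bash
python3 -c "
from h import *
print(robot.hand_in())"
```

```text
the job is handed in; nothing more can be done
None
```

The row of four carriers is home against the end stop and the keeper is closed behind it. I handed the job in at about 15 s of the 53 s allowed, and the hand-in reports no verdict.

I pushed the row with the closed fingertips as one train. It stopped moving with 12 N on the fingers, which I took as contact with the stop. I then swung the keeper along an arc with the fingertips until it stopped, at about 14 N.

- **Pictures:** the last wrist and side views show the keeper straight across the rail, about 5 mm behind carrier4. All four carriers sit upright in a touching row. The bystanders in view look undisturbed, but I did not measure them.
- **Positions:** the fingertip stopped 14.7 mm further forward against the row than against the closed keeper; 15 mm is expected.
- **Disagreement:** the fingertip stopped about 1.6 mm short of where my rail fit put it, both at the row and at the keeper. I took this as calibration error, since the calibration is good to about 2 mm.
- **Failed check:** one top view during the keeper swing was blocked by the arm, so I used the wrist camera instead.

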